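Pop a gift box from the spring dispenser and stop it with the other finger

TASK

Press the black key of the box dispenser with one fingertip so that its spring pops the white gift box out along the bed, and stop the box with the other finger, already waiting in the box's way, before it slides off towards the catch tray. Finish while still holding it there for signing: the box flat on the bed, wholly past the gate, trapped between the finger and the spring pusher. Do not lift the box or take it out of its lane, and leave the other things on the table alone.

Things in the scene. Friction and masses are not known exactly. Their poses are not given: they have to be found in the camera images.
- dispenser: Spring box dispenser of grey steel and aluminium, 390 x 130 mm, fixed to the table, placed and turned anew each time. Origin on the table right under the gate, on the lane's centre line; x points along the lane the way the box pops, y across it (the key is on the -y side), z up. Behind the gate (x -100 to -4 mm) is the open-topped magazine, its sides 32 mm above the bed.
- bed_front (a point): Middle of the open end of the bed, on its top, 124 mm past the gate. The flat bed is 40 mm above the table; the lane on it is 47 mm wide between fences 4 mm thick and 6 mm high above the bed. Beyond it, 131 to 235 mm past the gate, is a steel catch tray 120 mm wide, floor 4 mm, sides 28 mm and end wall 40 mm above the table. Axes as the dispenser's.
- stop_point (a point): Point on the lane's centre line on top of the bed, 85 mm past the gate: a good place for the middle of the stopping finger. A finger whose box-side face is 62 to 90 mm past the gate and which stands within 15 mm of the centre line stops the box where it should be. Axes as the dispenser's.
- key_top (a point): Middle of the top of the black key, a flat pad 54 mm long (58 to 112 mm past the gate) and 22 mm wide beside the lane, its centre line 48 mm from the lane's. Its top is 26 mm above the bed at rest, 11 mm when fully down: a second fingertip at the same height over the lane then stands well below the box's top. Axes as the dispenser's.
- key (a joint): Travel of the key in m: 0 at rest, 0.015 fully down; it springs back when let go. It carries the gate, a steel plate 3 mm thick across the lane, 10 mm above the bed at rest, which frees the box when the key is about 9 to 12 mm down. The push needed grows from 1 N to about 4 N, or 6 N with the box rubbing on the gate.
- pusher: Spring pusher: a steel plate 34 mm wide, 2 to 18 mm above the bed, on a rod behind the box. It presses the box with 4 N at first, 2 N at the end of its 95 mm stroke, and follows until the box's front is 95 mm past the gate; a box not stopped flies off the bed within about 0.2 s. Origin: starts at the dispenser's origin and moves with the plate, whose front face is 62 mm behind it.
- gift_box: The white gift box in the dispenser, 60 mm (along the lane) x 44 mm x 34 mm high, about 80 g, at the start in the magazine with its front against the gate. Its origin is the centre of its underside; x along the lane, z up.
- tray_box_a: A bystander: a box of the same kind, lying in the catch tray; leave alone. Origin at the centre of its underside.
- tray_box_b: A bystander: a second such box in the catch tray; leave alone. Origin at the centre of its underside.
- knob_stamp: A bystander: rubber hand stamp with a wooden knob, 45 x 28 mm, 58 mm tall, near the dispenser. Origin under its centre.
- tape_roll: A bystander: empty cardboard tape core lying flat, 68 mm across, 22 mm high. Origin under its centre.
- jar: A bystander: glass jar with steel lid, 56 mm across, 55 mm tall. Origin under its centre.
- mug: A bystander: white mug, 72 mm across, 75 mm tall. Origin under its centre.
- pen: A bystander: clear ballpoint pen with blue cap, about 140 mm long and 10 mm thick, lying on the table. Origin under its middle.
There are look-alikes about, which are no part of the job. What is shaped like the gift_box but purple is not meant.

How it is judged (in metres and radians):
On the way, in this order (a step that is already met when the one before it is completed fails the run):
1. the key is pressed (value of joint key above 0.006 m).
2. the popped box is stopped by a finger past the gate (x of gift_box in the frame of dispenser above 0.028 m and contact force between the fingers and gift_box above 0.3 N), for 0.3 s.
At the end, for the whole second after the job is handed in: The gift box rests flat on the bed in its lane (underside within 4 mm of the bed, tilt under 0.12 rad, within 6 mm of the centre line), its centre 28 to 68 mm past the gate, still, pressed by the spring pusher on one side and by a finger on the other (over 0.3 N each). The key may stay pressed (all of step 2 and x of gift_box in the frame of dispenser below 0.068 m and y of gift_box in the frame of dispenser between -0.006 and 0.006 m and z of gift_box in the frame of dispenser between 0.036 and 0.044 m and angle between gift_box's own z axis and vertical below 0.12 rad and linear speed of gift_box below 0.02 m/s and contact force between pusher and gift_box above 0.3 N); the arm keeps its last pose, push and grip.
It fails at once if the box slides away: its centre passes 76 mm beyond the gate (x of gift_box in the frame of dispenser above 0.076 m).
It fails at once if the box is lifted more than 12 mm off the bed (z of gift_box in the frame of dispenser above 0.052 m).
It fails at once if the box is tipped over (angle between gift_box's own z axis and vertical above 0.45 rad).
It fails at once if the box leaves its lane sideways (y of gift_box in the frame of dispenser above 0.015 m or y of gift_box in the frame of dispenser below -0.015 m).
It fails at once if another thing on the table is moved by more than 20 mm (distance of any of knob_stamp, tape_roll, jar, mug, pen, tray_box_a, tray_box_b from where it was at the start of the episode above 0.02 m).
It also fails if it takes over 29 s, if anything falls off the work surface, if the arm or the gripper's body presses on something with over 40 N, if the wrist force passes 120 N, or if a joint passes its speed limit or range.

ROBOT

A 6-joint arm with a two-finger parallel gripper is mounted at the origin on the work surface. World frame = base frame: x ahead of the robot, y to its left, z up, the work surface at z = 0. Lengths are in mm, angles in rad, forces in N, time in s.
With the tool pointing down it reaches from about 350 to 875 mm from the base axis. Payload 4.2 kg.
Tool frame: the origin (TCP) lies on the mounting face of the last link; the fingertips stand 173 mm ahead of it and the grasp point (between the pads) lies 155 mm ahead of it; z points along the fingers, y is the direction in which the jaws open and shut (so a half turn about z gives the same grasp; the last joint's range is limited). The gripper opens to 85 mm and grips with 20 to 120 N. Pads are 22 mm wide; open, the fingers measure 114 mm over their backs; the gripper's body (76 mm by 85 mm) begins 54 mm behind the grasp point. The pads swing forward as they close: fully open they stand 13 mm farther back than shut.
Start: joints at [-1.053, 0.385, 0.008, 0, -1.194, -0.259], TCP at [159.968, -604.161, 404.712] pointing down, gripper open.
Joint ranges: [-3.14, 3.14], [-1.21, 2.06], [-1.07, 1.41], [-3.16, 2.05], [-2.99, -0.16], [-3.1, 3.1]. Speed limits (rad/s): [2.79, 2.79, 3.14, 3.14, 3.14, 3.14].

INTERFACE

Orientations are given as a unit quaternion [x, y, z, w].
In Python, from bench import arm gives the robot as it stands.
- The arm moves only by the shell command python3 -m jog 'ROWS' [OPENING]. ROWS is JSON, a list that holds one entry, the list of rows, each a list of 4 numbers: the shift along the tool's x, y, z in mm, then the turn about the tool's z in degrees. In form: [[[x, y, z, spin], ...]]. A call has exactly 5 rows; each row is the pose to reach, as a shift and turn from the pose measured when the call began, along the tool's axes at that moment; what a row does not reach only later rows make up. A row lasts 1/8 s, in which the tool goes at most 62.5 mm and 10.7 degrees, less where a joint would pass 70% of its speed; a pose out of reach is approached as far as the arm can. A call with a gripper value outside its range is refused whole. OPENING is the finger opening in mm, from 0 to 85.4, set as the call begins (- or left out, the last holds). The fingers move at their own pace and stop on an object; the grip force is fixed at half the most. Time passes only in rows, so rows that repeat a pose let the fingers close, or fill a call up. It gives the time, the measured TCP pose, the force and the opening at its end, in the units of the state.
- arm.read_state(): the state, without advancing time (a new reading comes with each control period).
- arm.get_image(name): name is "scene" or "top" or "wrist"; returns (picture, depth): 480x640x3 uint8, blue, green, red; 480x640 float32, mm along the optical axis (not along the pixel's ray), 0 where there is no reading.
- arm.camera_params(name): a dict with "mtx" (3x3 intrinsics, pixels), "R" (3x3) and "t" (3): a world point X has camera coordinates R X + t. Camera axes: x right, y down, z forward; pixel columns grow to the right and rows downward; lengths in mm; the calibration is good to about 2 mm. A picture is of the moment at which its call begins: read the wrist's pose just before it. camera_params takes no time and is no camera call; for the wrist camera it gives the pose at the moment of the call.
- arm.job_done(): hands the job in, once; it reports no verdict.
The state is a dict: "clock": time; "joints": joint angles; "joint_vel": joint speeds; "joint_efforts": joint torques, N m; "position": TCP position; "ee_rot": TCP orientation; "contact_force": force on the tool from outside, world axes, zero at the start; "wrist_torque": the same for the moment, N m; "gripper_width": finger opening in mm.
Only numpy, scipy, OpenCV 4.12 (cv2) and the standard library are available. Lean on these libraries where they do the work, as an engineer would, in place of code of your own. Each camera call takes 0.05 s, during which the arm holds its last target.

## Working session

There is one attempt and no reset: what is moved stays moved. The work goes in short steps, Python scripts to look and compute and a shell command to move; the robot and the scene stay as the last step left them, time stands still between calls to the robot, and variables do not carry over. Pictures are saved under pics/ and viewed, and the job is handed in when it is done.

```bash
ls; mkdir -p pics
python3 - <<'E'
from bench import arm
import cv2
print(arm.read_state())
for n in ("scene","top"):
    im,d=arm.get_image(n); cv2.imwrite(f"pics/{n}0.png",im)
    import numpy as np; np.save(f"pics/{n}0.npy",d)
    p=arm.camera_params(n); print(n,p)
E
```

```text
pics
{'clock': 0.0, 'joints': array([-1.05339933e+00,  3.85529467e-01,  6.65048865e-03, -5.18772799e-04,
       -1.19398401e+00, -2.58570684e-01]), 'joint_vel': array([-2.65785318e-04, -1.86613508e-04, -2.38719523e-03,  1.71184684e-03,
       -5.35231683e-05,  1.81261005e-04]), 'joint_efforts': array([ 5.41799072e-04, -3.92290592e+01,  1.88405836e+01,  4.18636858e+00,
       -4.60549607e-03,  6.42884572e-06]), 'position': array([ 159.93288147, -603.97783425,  403.64425268]), 'ee_rot': array([-1.28957261e-01,  9.91649585e-01,  1.04773603e-03, -1.67761944e-04]), 'contact_force': array([ 0.0906744 ,  0.72916978, -0.19306907]), 'wrist_torque': array([-0.01770801, -0.03259882,  0.06937867]), 'gripper_width': 85.34862197841863}
scene {'mtx': array([[499.24227847,   0.        , 324.48372633],
       [  0.        , 499.24227847, 236.76493068],
       [  0.        ,   0.        ,   1.        ]]), 'R': array([[ 0.59957347,  0.80030844,  0.00424753],
       [ 0.5172091 , -0.38342064, -0.76516885],
       [-0.6107425 ,  0.4609718 , -0.64381565]]), 't': array([-411.11471809, -195.19086562, 1283.13243968])}
top {'mtx': array([[561.27679483,   0.        , 325.39316362],
       [  0.        , 561.27679483, 243.38301741],
       [  0.        ,   0.        ,   1.        ]]), 'R': array([[-0.01289605, -0.99990572, -0.00471575],
       [-0.9917171 ,  0.01339289, -0.12774124],
       [ 0.12779235,  0.00302933, -0.99179632]]), 't': array([  93.89355898,  561.98238917, 1009.36355614])}
```

View pics/scene0.png

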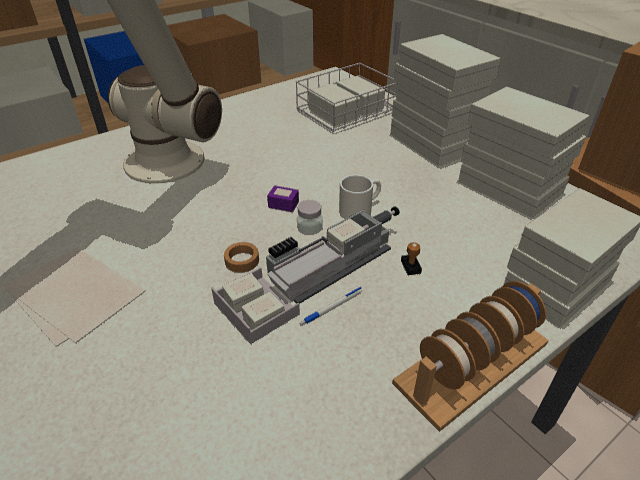

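View pics/top0.png

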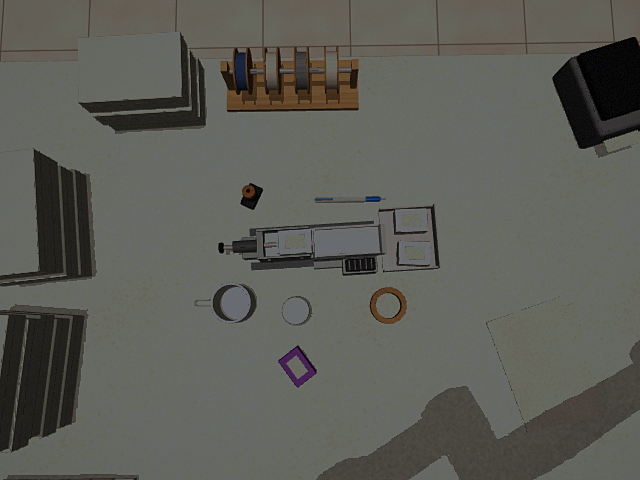

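The scene view shows the dispenser: gift box in the magazine at about (352,233), key at (284,246), tray boxes at (242,290) and (264,307). In the top view the lane runs to the right, with the gift box at (294,242), key at (360,265), tray boxes at (410,220) and (415,252), and the purple look-alike at (297,366).

Candidates for the gift box (top pixels): magazine (294,242), tray (410,220), tray (415,252), purple (297,366). By the description it is the white one in the magazine. I'll check this in a close crop.

Run:
```python
import cv2,numpy as np
im=cv2.imread("pics/top0.png"); c=im[190:290,210:450]
c=cv2.convertScaleAbs(c,alpha=1.8); cv2.imwrite("pics/crop_top.png",cv2.resize(c,None,fx=3.3,fy=3.3,interpolation=cv2.INTER_CUBIC))
```

```text
(no output)
```

View pics/crop_top.png

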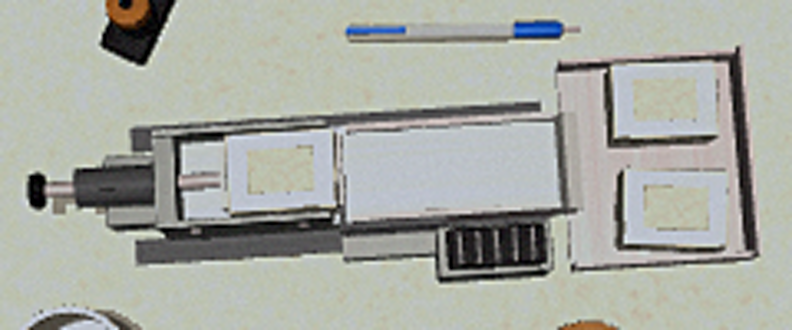

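Confirmed: the white box in the magazine (crop 280,170), held by the gate at crop x≈340. The key is at crop (497,245). Next I'll measure with masks and plane rays.

```bash
cat > h.py <<'E'
import numpy as np,cv2
def cloud(d,p):
    v,u=np.mgrid[0:480,0:640]; K=p["mtx"]
    P=np.stack([(u-K[0,2])/K[0,0]*d,(v-K[1,2])/K[1,1]*d,d],-1)
    return (P-p["t"])@p["R"]
def ray(uv,p,z):
    K=p["mtx"];uv=np.atleast_2d(uv).astype(float)
    c=np.c_[(uv[:,0]-K[0,2])/K[0,0],(uv[:,1]-K[1,2])/K[1,1],np.ones(len(uv))]@p["R"]
    o=-p["R"].T@p["t"]; s=(z-o[2])/c[:,2]; return o+c*s[:,None]
def proj(X,p):
    c=np.atleast_2d(X)@p["R"].T+p["t"]; q=c@p["mtx"].T; return q[:,:2]/q[:,2:]
E
python3 - <<'E'
from bench import arm
import cv2,numpy as np
from h import *
for n,(x0,y0,x1,y1) in (("top",(210,190,450,290)),("scene",(200,190,420,350))):
    im=cv2.imread(f"pics/{n}0.png");d=np.load(f"pics/{n}0.npy");p=arm.camera_params(n)
    C=cloud(d,p);roi=np.zeros((480,640),bool);roi[y0:y1,x0:x1]=1;roi&=d>0
    z=C[...,2]
    print(n,"table z",np.median(z[roi&(z<8)]))
    hsv=cv2.cvtColor(im,cv2.COLOR_BGR2HSV)
    for name,m,zz in (("key",roi&(z>58)&(z<72)&(hsv[...,2]<55),66),("bed",roi&(z>36)&(z<44),40),("boxtop",roi&(z>70.5)&(z<79),74)):
        m=cv2.morphologyEx(m.astype(np.uint8),cv2.MORPH_OPEN,np.ones((2,2)))
        k,l,s,c=cv2.connectedComponentsWithStats(m)
        for i in range(1,k):
            if s[i,4]<120: continue
            vv,uu=np.nonzero(l==i); X=ray(np.c_[uu,vv],p,zz)[:,:2].astype(np.float32)
            r=cv2.minAreaRect(X); print(name,s[i],"zmed %.1f"%np.median(z[l==i]),np.round(r[0],1),np.round(r[1],1),round(r[2],2), "med",np.round(np.median(X,0),1))
E
```

```text
top table z -0.33756318046075545
key [233 242  25  11 199] zmed 61.0 [555.3 231.7] [17.8 43.8] 2.62 med [556.3 231.9]
key [346 259  31  14 327] zmed 64.8 [518.9  22.8] [22.2 54. ] 2.82 med [519.1  22.9]
bed [396 210  33  23 479] zmed 37.6 [602.6 -75.4] [59.3 41.6] 89.22 med [602.9 -75.2]
bed [381 225   7  29 122] zmed 38.2 [569.6 -22.3] [52.7  9.7] 1.68 med [567.6 -21.9]
bed [ 313  227   68   29 1565] zmed 39.4 [566.9  47.2] [ 49.7 122.7] 1.58 med [566.5  47.8]
bed [400 242  32  24 499] zmed 37.5 [541.3 -80. ] [57.4 42.7] 87.89 med [540.6 -77.4]
boxtop [279 229  34  27 732] zmed 73.1 [561.8 140. ] [59.4 47.1] 89.87 med [561.3 139.2]
scene table z 0.6039390399192519
key [270 239  29  19 232] zmed 64.5 [529.8  21.5] [26.6 56.8] 3.31 med [531.9  20.1]
bed [ 269  243   92   49 1456] zmed 40.3 [572.2  63.8] [ 59.6 179.8] 2.73 med [572.5  42. ]
bed [224 274  40  27 592] zmed 38.4 [550.8 -79.1] [59.5 45.8] 87.07 med [550.3 -79.8]
bed [213 289  38  42 146] zmed 40.0 [ 582.2 -121.3] [118.9   5. ] 2.98 med [ 586.7 -120.9]
bed [243 292  42  31 668] zmed 38.5 [611.5 -74.8] [44.7 59.7] 1.9 med [612.1 -75.5]
boxtop [329 219  41  25 570] zmed 74.1 [570. 142.] [56.4 64.7] 3.99 med [570.2 140.8]
```

```bash
cat >> h.py <<'E'
from scipy.spatial.transform import Rotation as Rot
def goal(st,tgt,xdir_deg):
    "tool-frame shift to TCP target, spin (deg about tool z) so that tool x points at world angle xdir_deg"
    R=Rot.from_quat(st["ee_rot"]).as_matrix(); s=R.T@(np.array(tgt)-st["position"])
    a=np.radians(xdir_deg); v=R.T@np.array([np.cos(a),np.sin(a),0]); return np.round(s,1),round(np.degrees(np.arctan2(v[1],v[0])),2)
E
python3 - <<'E'
from bench import arm
from h import *
st=arm.read_state();R=Rot.from_quat(st["ee_rot"]).as_matrix();p=arm.camera_params("wrist")
print("cam in tool",R.T@(-p["R"].T@p["t"]-st["position"])); print("cam z axis in tool",R.T@p["R"][2],"cam x",R.T@p["R"][0],p["mtx"][0,0])
print(goal(st,[540,50,404],-87.5))
print(proj([st["position"]-[0,0,173]],arm.camera_params("top")),proj([[0,0,0]],arm.camera_params("scene")))
E
```

```text
cam in tool [77.20251347  0.22215171 30.65867936]
cam z axis in tool [-2.98604696e-01 -8.61139047e-04  9.54376495e-01] cam x [-1.27198833e-03  9.99999064e-01  5.04325657e-04] 355.24613433525855
(array([-534.7,  535.1,    0.7]), np.float64(-77.68))
[[813.29076575 500.29894109]] [[164.52685654 160.81990001]]
```

The scene camera projects the base where it appears, and the two fixed views disagree by about 9 mm in x. I'll use the wrist camera as the referee, so I move over the dispenser first.

```bash
python3 -m jog '[[[-42,42,0,-7],[-85,85,0,-14],[-128,128,0,-21],[-171,171,0,-28],[-214,214,0,-35]]]' 34
python3 - <<'E'
from bench import arm
from h import *
st=arm.read_state();print(st["clock"],st["position"],goal(st,[545,20,400],-87.5))
E
```

```text
clock: 0.72
position: [312.6, -340.6, 403.9]
ee_rot: [-0.423, 0.906, 0.001, 0.0]
contact_force: [0.7, -1.4, 0.4]
gripper_width: 33.7
0.725 [ 312.56661604 -340.59077711  403.92763102] (array([-425.7,   53.5,    4.5]), np.float64(-42.47))
```

```bash
python3 -m jog '[[[-60,8,0,-7],[-120,15,0,-14],[-180,23,0,-21],[-240,30,2,-28],[-300,38,3,-35]]]'
python3 - <<'E'
from bench import arm
from h import *
st=arm.read_state();print(st["clock"],st["position"],goal(st,[545,20,400],-87.5))
E
```

```text
clock: 1.35
position: [476.7, -84.3, 401.2]
ee_rot: [-0.677, 0.736, 0.001, 0.0]
contact_force: [0.5, -1.3, -0.8]
gripper_width: 34.1
1.35 [476.69764841 -84.32520115 401.15764836] (array([-109.6,  -59.5,    1.3]), np.float64(-7.22))
```

```bash
python3 -m jog '[[[-45,-25,0,-3],[-90,-48,1,-6],[-110,-60,1,-7.2],[-110,-60,1,-7.2],[-110,-60,1,-7.2]]]'
python3 - <<'E'
from bench import arm
from h import *
import pickle
st=arm.read_state();p=arm.camera_params("wrist");im,d=arm.get_image("wrist");cv2.imwrite("pics/w1.png",im);pickle.dump((st,p,im,d),open("w1.pkl","wb"))
print(st["clock"],st["position"],st["joint_vel"].max(),goal(st,[545,20,400],-87.5))
E
```

```text
clock: 1.98
position: [545.0, 19.6, 400.1]
ee_rot: [0.722, -0.692, -0.001, 0.0]
contact_force: [-1.2, 0.3, 0.7]
gripper_width: 33.9
1.975 [544.997569    19.59988352 400.08357896] 0.0009293960718930862 (array([-0.4, -0. ,  0.1]), np.float64(-0.08))
```

View pics/w1.png

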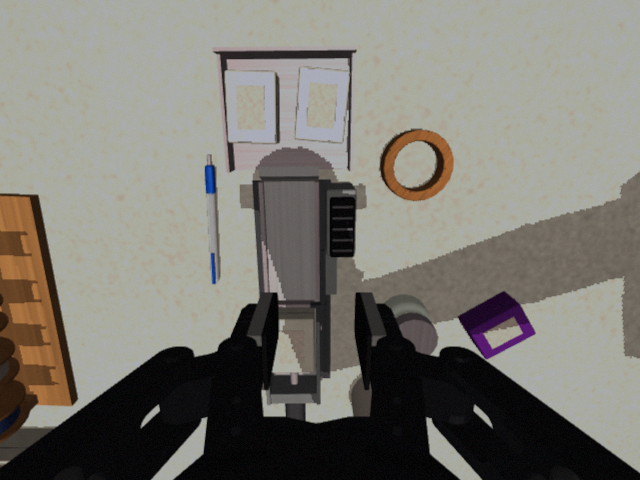

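The wrist view shows the lane running up the picture: gate at v≈302, bed end at v≈178, key at (342,225), tray boxes at (250,107) and (322,104), fingers at (265,340) and (365,340). I'll measure from this view.

Run:
```python
from h import *
import pickle
st,p,im,d=pickle.load(open("w1.pkl","rb"))
c=cv2.convertScaleAbs(im[140:320,200:420],alpha=1.5);cv2.imwrite("pics/w1c.png",cv2.resize(c,None,fx=3.3,fy=3.3,interpolation=cv2.INTER_CUBIC))
C=cloud(d,p);z=C[...,2]; roi=np.zeros((480,640),bool);roi[40:320,200:400]=1
hsv=cv2.cvtColor(im,cv2.COLOR_BGR2HSV);v,u=np.mgrid[0:480,0:640]
print("table",np.median(z[150:250,100:180]))
for name,m,zz in (("key",roi&(z>58)&(z<72)&(v<280)&(u>320),66),("bed",roi&(z>37)&(z<43)&(v>165),40),("tray",roi&(z>33)&(z<42)&(v<150)&(hsv[...,2]>120),38),("z44-49",roi&(z>43.5)&(z<50)&(v>170),46)):
    m=cv2.morphologyEx(m.astype(np.uint8),cv2.MORPH_OPEN,np.ones((2,2)))
    k,l,s,c=cv2.connectedComponentsWithStats(m)
    for i in range(1,k):
        if s[i,4]<60: continue
        vv,uu=np.nonzero(l==i); X=ray(np.c_[uu,vv],p,zz)[:,:2].astype(np.float32)
        r=cv2.minAreaRect(X); print(name,s[i],"zmed %.1f"%np.median(z[l==i]),np.round(r[0],1),np.round(r[1],1),round(r[2],2))
```

```text
table -0.20016292911074868
key [ 331  198   26   60 1493] zmed 65.8 [519.3  25.1] [21.8 54.3] 3.06
bed [260 167  60  11 636] zmed 39.2 [569.6 -19.1] [54.2  9. ] 2.32
bed [ 264  181   53  121 5773] zmed 39.9 [566.1  50.4] [ 47.4 122.6] 2.88
tray [214  47 145   5 594] zmed 39.8 [ 574.4 -120.1] [120.3   3. ] 2.38
tray [ 296   67   55   77 3625] zmed 38.0 [541.7 -76.7] [59.7 43.7] 87.28
tray [ 226   71   51   74 3551] zmed 38.0 [603.7 -72.6] [43.  59.6] 0.84
z44-49 [260 183  10 110 498] zmed 45.6 [591.5  45.2] [  4.4 108.4] 2.86
z44-49 [316 182   5 119 495] zmed 45.7 [540.6  47.1] [  3.8 118.2] 2.53
z44-49 [327 190  31  66 460] zmed 46.0 [519.2  25.8] [27.6 62.9] 2.87
z44-49 [280 302  42   6 128] zmed 49.0 [555.5 111.9] [41.4  5.6] 2.26
```

View pics/w1c.png

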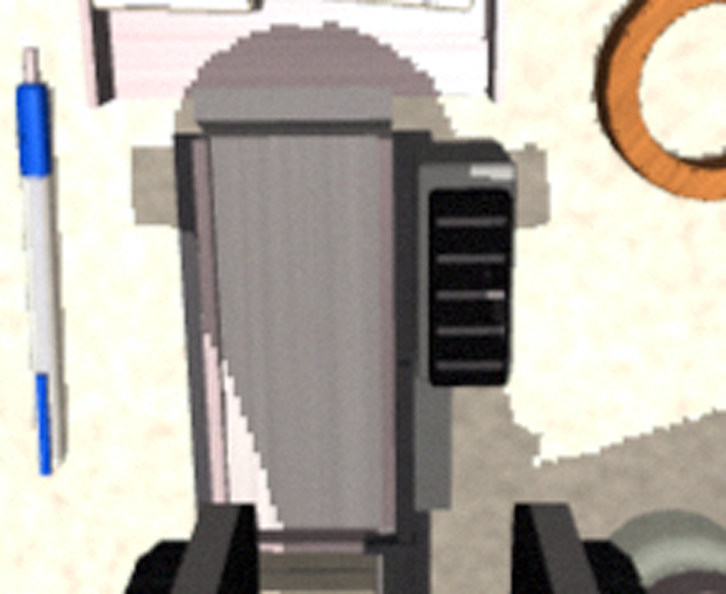

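The wrist view agrees with the top camera: key (519.3, 25.1), bed centre (566.1, 50.4), lane direction −87.13°, and the key is 48.0 mm off the lane as specified. The scene camera is about 9 mm off, so I drop it. Next I check the finger tip geometry from the wrist depth.

Run:
```python
from h import *
import pickle
st,p,im,d=pickle.load(open("w1.pkl","rb"))
R=Rot.from_quat(st["ee_rot"]).as_matrix();T=(cloud(d,p)-st["position"])@R
m=(d>0)&(T[...,2]<185)&(T[...,2]>60)
for lo in range(100,180,5):
    for s in (1,-1):
        q=T[m&(T[...,2]>=lo)&(T[...,2]<lo+5)&(s*T[...,1]>0)]
        if len(q)>3: print(lo,s,len(q),"x",np.round(np.percentile(q[:,0],[1,99]),1),"y",np.round(np.percentile(q[:,1],[1,99]),1))
a=np.radians(-87.13);ld=np.array([np.cos(a),np.sin(a)]);yd=np.array([-ld[1],ld[0]])
sp=(np.array([566.1,50.4])+22.5*ld+np.array([519.3,25.1])+48*yd)/2
t=sp-24*yd; print(sp,t)
print(goal(st,[*t,255],-87.13), goal(st,[*t,245],-87.13))
```

```text
100 1 2467 x [-11.1  17.8] y [ 8.9 57.2]
100 -1 2492 x [-11.   17.9] y [-55.9  -7. ]
105 1 1737 x [-11.7  17.4] y [15.6 55.4]
105 -1 1761 x [-11.4  17.5] y [-54.  -14.2]
110 1 1651 x [-11.5  12.9] y [21.1 53.5]
110 -1 1651 x [-11.5  13. ] y [-51.9 -19.2]
115 1 3433 x [-11.   13.3] y [18.4 51.5]
115 -1 3419 x [-10.9  13.3] y [-49.9 -16.9]
120 1 1081 x [-10.4  14.1] y [18.8 50. ]
120 -1 1102 x [-10.8  14.1] y [-48.7 -17.3]
125 1 696 x [ 0.9 14.1] y [19.2 47.5]
125 -1 707 x [ 1.1 14.2] y [-45.8 -17.7]
130 1 411 x [-10.   12.8] y [17.7 35.9]
130 -1 408 x [-9.8 12.7] y [-35.1 -16.1]
135 1 438 x [-10.9  11.7] y [17.6 24.1]
135 -1 449 x [-11.   11.7] y [-22.6 -16.1]
140 1 338 x [-10.   11.7] y [17.6 31.2]
140 -1 331 x [-9.9 11.9] y [-29.6 -16.1]
145 1 322 x [-10.5  11.7] y [17.7 31.2]
145 -1 323 x [-10.5  11.8] y [-29.6 -16.1]
150 1 277 x [-10.   11.7] y [17.7 31.2]
150 -1 278 x [-9.5 11.7] y [-29.5 -16.1]
155 1 272 x [-10.1  11.6] y [17.7 31.3]
155 -1 271 x [-10.2  11.7] y [-29.7 -16.1]
160 1 227 x [-9.8 11.6] y [17.7 31. ]
160 -1 225 x [-10.1  11.7] y [-29.2 -16.1]
165 1 137 x [-9.7 11.5] y [17.7 29. ]
165 -1 141 x [-9.4 11.7] y [-27.7 -16.1]
170 1 24 x [-7.1  9.8] y [17.7 18. ]
170 -1 24 x [-5.9  9.8] y [-16.3 -16.1]
[567.23318461  27.71579087] [543.26328756  26.51411075]
(array([ -6.7,   1.2, 145.1]), np.float64(-0.45)) (array([ -6.7,   1.1, 155.1]), np.float64(-0.45))
```

Pads are centred at +24.4 and −22.9 mm, about 13.5 mm thick, with tips about 171.5 mm ahead. An opening of 34 fits. I descend to hover about 12 mm above the key.

```bash
python3 -m jog '[[[-4,1,40,-0.5],[-7,1,80,-0.5],[-7,1,120,-0.5],[-7,1,150,-0.5],[-7,1,150,-0.5]]]'
python3 - <<'E'
from bench import arm
from h import *
import pickle
st=arm.read_state();p=arm.camera_params("wrist");im,d=arm.get_image("wrist");cv2.imwrite("pics/w2.png",im);pickle.dump((st,p,im,d),open("w2.pkl","wb"))
print(st["position"],goal(st,[543.3,26.5,250],-87.13),st["contact_force"])
C=cloud(d,p);z=C[...,2];v,u=np.mgrid[0:480,0:640]
R=Rot.from_quat(st["ee_rot"]).as_matrix();T=(C-st["position"])@R
m=(d>0)&(T[...,2]<167)&(T[...,2]>140)
print("tips z", T[(d>0)&(T[...,2]<176)&(abs(T[...,0])<12)&(abs(T[...,1])<32)][:,2].max())
for s in(1,-1): 
    q=T[m&(s*T[...,1]>0)&(abs(T[...,0])<14)]; print(s,np.percentile(q[:,1],[1,99]))
for name,mm in (("key",(z>60)&(z<70)&(v<330)&(abs(C[...,0]-519)<16)),("bed",(z>37)&(z<43)&(abs(C[...,0]-566)<40)&(C[...,1]>-25))):
    k,l,s,c=cv2.connectedComponentsWithStats(mm.astype(np.uint8))
    for i in range(1,k):
        if s[i,4]>300: X=T[l==i]; print(name,s[i],X.min(0),X.max(0))
E
```

```text
clock: 2.65
position: [542.2, 25.3, 248.6]
ee_rot: [0.724, -0.69, -0.003, 0.002]
contact_force: [0.3, 0.7, 0.8]
gripper_width: 33.9
[542.23872501  25.29778878 248.62642025] (array([-1.2, -1.1, -1.4]), np.float64(-0.08)) [0.33371803 0.69533259 0.79029977]
tips z 173.51751852285423
1 [17.63763446 31.12036623]
-1 [-29.61816013 -16.0895162 ]
key [ 334  244   50   86 3078] [-16.18574446   9.54543768 180.74382323] [ 26.21115405  31.67039988 188.77454093]
bed [ 206  184  109   19 2022] [ 41.38998111 -55.01800141 206.00431732] [ 51.05232252  -0.32031282 211.52592715]
bed [  206   209   110   200 12398] [-87.02275993 -54.94693915 205.2784361 ] [ 3.80849491e+01 -1.25307853e-01  2.11379641e+02]
```

View pics/w2.png

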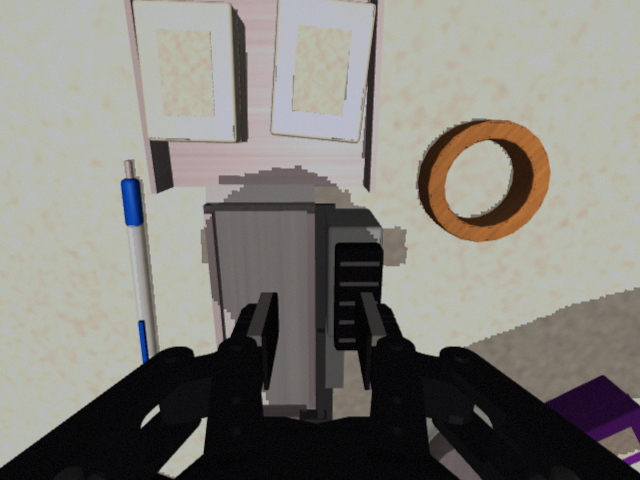

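Run:
```python
from h import *
import pickle
st,p,im,d=pickle.load(open("w2.pkl","rb"))
R=Rot.from_quat(st["ee_rot"]).as_matrix();z=cloud(d,p)[...,2]
def t(uv,zz): return (ray(uv,p,zz)-st["position"])@R
# row scans: key black pixels, fence/bed transitions
g=cv2.cvtColor(im,cv2.COLOR_BGR2GRAY)
for v in (250,262,275,285):
    k=[u for u in range(328,400) if 61<z[v,u]<70]; b=[u for u in range(190,326) if 37<z[v,u]<43.4]; f=[u for u in range(190,330) if 44<z[v,u]<48]
    print(v,"key",t([[k[0],v],[k[-1],v]],66)[:,1].round(1),"bed",t([[b[0],v],[b[-1],v]],40)[:,1].round(1),"fence",t([[x,v] for x in f],46)[:,1].round(1)[[0,-1]] if f else None)
    kk=[u for u in range(328,400) if g[v,u]<20]; print("   black",kk[0],kk[-1],t([[kk[0],v],[kk[-1],v]],66)[:,1].round(1))
```

```text
250 key [ 9.7 30.9] bed [-51.6  -4.1] fence [-54.9   7.3]
   black 335 381 [ 9.2 30. ]
262 key [ 9.8 30.8] bed [-51.6  -4.2] fence [-54.5   7.3]
   black 335 381 [ 9.3 30.3]
275 key [ 9.4 31.1] bed [-51.2  -4.2] fence [-54.6   7.4]
   black 335 381 [ 9.4 30.7]
285 key [ 9.5 30.9] bed [-51.7  -4.3] fence [-54.6   7.5]
   black 335 380 [ 9.5 30.5]
```

The close view, measured relative to the fingers, puts the lane centre at tool y −27.8 and the key at +20.2. I shift −4 mm across and −1 mm along the lane, then verify.

```bash
python3 -m jog '[[[-1,-4,0,0],[-1,-4,3,0],[-1,-4,5,0],[-1,-4,5,0],[-1,-4,5,0]]]'
python3 - <<'E'
from bench import arm
from h import *
import pickle
st=arm.read_state();p=arm.camera_params("wrist");im,d=arm.get_image("wrist");cv2.imwrite("pics/w3.png",im);pickle.dump((st,p,im,d),open("w3.pkl","wb"))
it,dt=arm.get_image("top");cv2.imwrite("pics/top3.png",cv2.resize(it[150:330,200:460],None,fx=3,fy=3))
print(st["position"],st["contact_force"],Rot.from_quat(st["ee_rot"]).as_matrix()[:,2])
R=Rot.from_quat(st["ee_rot"]).as_matrix();C=cloud(d,p);z=C[...,2];t=lambda uv,zz:(ray(uv,p,zz)-st["position"])@R
for v in (250,262,275,285):
    k=[u for u in range(328,400) if 61<z[v,u]<70]; b=[u for u in range(170,326) if 37<z[v,u]<43.4]
    print(v,"key",t([[k[0],v],[k[-1],v]],66)[:,1].round(1),"bed",t([[b[0],v],[b[-1],v]],40)[:,1].round(1))
T=(C-st["position"])@R; m=(z>61)&(z<70)&(T[...,1]>5)&(T[...,1]<35)&(T[...,0]>12)&(T[...,0]<40); print("key end x",np.percentile(T[m][:,0],99.5))
E
```

```text
clock: 3.32
position: [547.1, 26.9, 245.4]
ee_rot: [0.724, -0.689, -0.001, 0.0]
contact_force: [0.4, -0.3, 0.1]
gripper_width: 34.1
[547.08627743  26.92769812 245.4496495 ] [ 0.35309988 -0.32030775  0.07080585] [-0.00264738  0.0011734  -0.99999581]
250 key [14.8 36.5] bed [-45.5   1.7]
262 key [14.9 36.8] bed [-46.    1.7]
275 key [15.1 36.8] bed [-46.1   1.7]
285 key [15.2 36.7] bed [-46.    1.7]
key end x 27.518422096866985
```

View pics/w3.png

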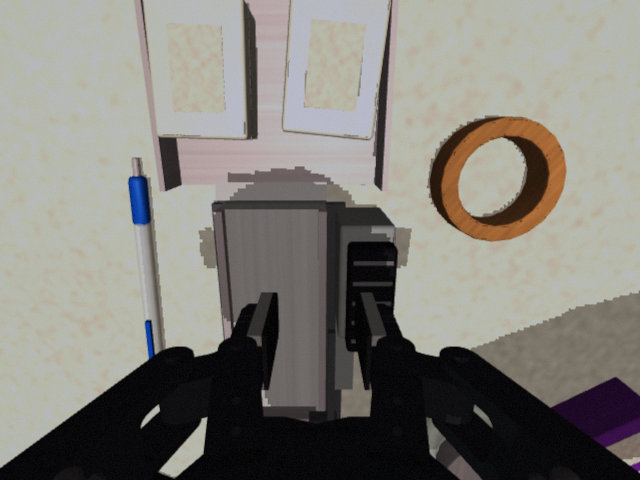

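View pics/top3.png

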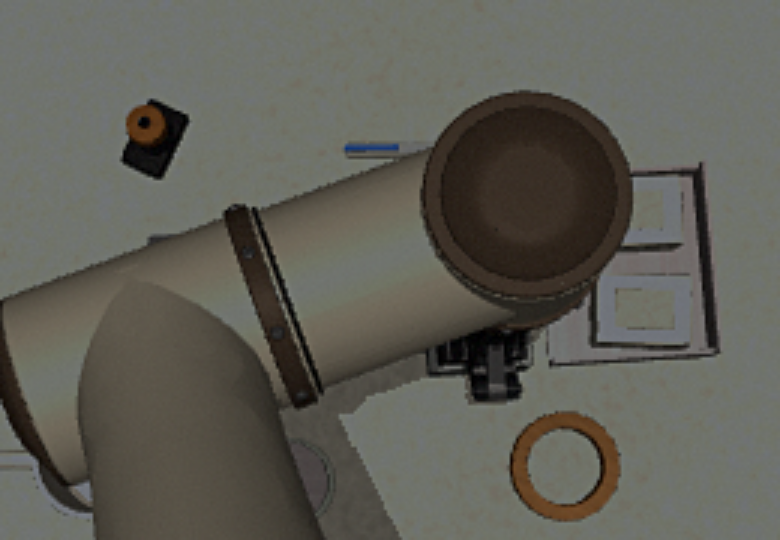

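Both fingers are aligned: key centre 25.8 against finger 24.4, lane −22.2 against finger −22.9, TCP about 85 mm past the gate. Now the press, with the stopping finger going down in the lane at the same time.

```bash
python3 -m jog '[[[0,0,5,0],[0,0,10,0],[0,0,14,0],[0,0,18,0],[0,0,20,0]]]'
python3 - <<'E'
from bench import arm
from h import *
import pickle
st=arm.read_state();p=arm.camera_params("wrist");im,d=arm.get_image("wrist");cv2.imwrite("pics/w4.png",im)
print(st["clock"],st["position"],st["contact_force"],st["wrist_torque"])
E
```

```text
clock: 4.05
position: [547.2, 26.6, 225.4]
ee_rot: [0.724, -0.689, -0.001, 0.001]
contact_force: [-0.9, -1.3, 5.6]
gripper_width: 34.1
4.05 [547.16668856  26.64839414 225.43475024] [-0.93331648 -1.3150065   5.58972011] [-0.40062133  0.2588446  -0.12697966]
```

View pics/w4.png

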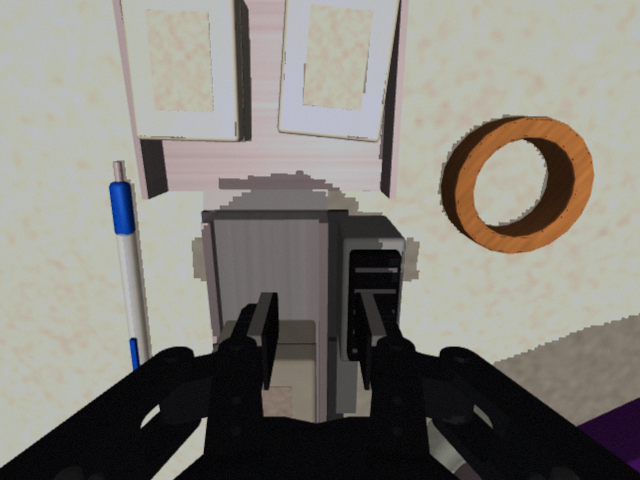

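The box has popped: its top front edge is at v≈320 (u 220–315), against the lane finger. The push is 5.6 N vertical. I hold for one call so it settles, then measure.

```bash
python3 -m jog '[[[0,0,0,0],[0,0,0,0],[0,0,0,0],[0,0,0,0],[0,0,0,0]]]'
python3 - <<'E'
from bench import arm
from h import *
st=arm.read_state();p=arm.camera_params("wrist");im,d=arm.get_image("wrist");cv2.imwrite("pics/w5.png",im)
st2=arm.read_state();print(st["clock"],st["position"],st["contact_force"],st["wrist_torque"],st2["contact_force"])
R=Rot.from_quat(st["ee_rot"]).as_matrix();C=cloud(d,p);z=C[...,2];T=(C-st["position"])@R
m=(d>0)&(z>70)&(z<78)&(T[...,1]<5)&(T[...,1]>-55)&(T[...,0]<20)&(T[...,2]>140)
a=(T[...,1]<-33)&m; b=(T[...,1]>-13)&m
print("front x left/right",np.percentile(T[a][:,0],99.),np.percentile(T[b][:,0],99.),"y",np.percentile(T[m][:,1],[1,99]),"z",np.percentile(z[m],[5,50,95]))
k=(z>42)&(z<70)&(T[...,1]>14)&(T[...,1]<38)&(T[...,0]>14)&(T[...,0]<26);print("key z",np.median(z[k]))
b=(z>36)&(z<43)&(T[...,0]>13)&(T[...,0]<30)&(T[...,1]<10)&(T[...,1]>-60);print("bed y",np.percentile(T[b][:,1],[1,99]))
E
```

```text
clock: 4.72
position: [547.1, 26.6, 225.4]
ee_rot: [0.724, -0.689, -0.001, 0.001]
contact_force: [0.0, -1.8, 3.7]
gripper_width: 33.8
4.725 [547.13536345  26.59603187 225.36721441] [ 2.82268390e-03 -1.75105421e+00  3.71299178e+00] [-0.39138999  0.06317969 -0.09108461] [ 0.72408773 -1.2631498   3.17044756]Traceback (most recent call last):
  File "<stdin>", line 8, in <module>
    return _quantile_unchecked(
        a, q, axis, out, overwrite_input, method, keepdims, weights)
    return _ureduce(a,
                    func=_quantile_ureduce_func,
    ...<5 lines>...
                    overwrite_input=overwrite_input,
                    method=method)
    r = func(a, **kwargs)
    result = _quantile(arr,
                       quantiles=q,
    ...<2 lines>...
                       out=out,
                       weights=wgt)
    slices_having_nans = np.isnan(arr[-1, ...])
                                  ~~~^^^^^^^^^
IndexError: index -1 is out of bounds for axis 0 with size 0
```

View pics/w5.png

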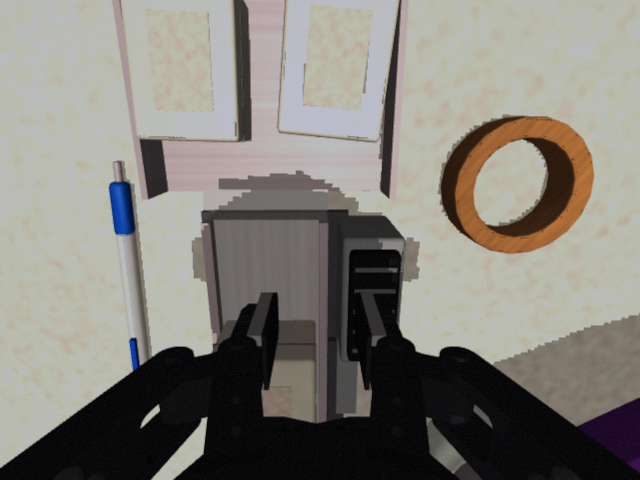

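Run:
```python
from bench import arm
from h import *
import pickle
st=arm.read_state();p=arm.camera_params("wrist");im,d=arm.get_image("wrist");pickle.dump((st,p,im,d),open("w6.pkl","wb"))
R=Rot.from_quat(st["ee_rot"]).as_matrix();C=cloud(d,p);T=(C-st["position"])@R
for u in (230,290,305):
    print(u,[(v,*T[v,u].round(0).tolist(),round(float(C[v,u,2]))) for v in range(300,412,8)])
for v in (360,380): print(v,[(u,*T[v,u].round(0).tolist(),round(float(C[v,u,2]))) for u in list(range(212,232,3))+list(range(280,345,5))])
```

```text
230 [(300, -2.0, -41.0, 186.0, 39), (308, -6.0, -41.0, 186.0, 39), (316, -10.0, -41.0, 185.0, 40), (324, -11.0, -40.0, 180.0, 45), (332, -11.0, -39.0, 173.0, 52), (340, 14.0, -26.0, 128.0, 97), (348, 12.0, -26.0, 126.0, 99), (356, 13.0, -25.0, 121.0, 104), (364, 12.0, -24.0, 118.0, 107), (372, 13.0, -23.0, 114.0, 111), (380, 17.0, -21.0, 105.0, 120), (388, 18.0, -20.0, 102.0, 124), (396, 18.0, -19.0, 99.0, 126), (404, 17.0, -19.0, 97.0, 128)]
290 [(300, -1.0, -12.0, 184.0, 41), (308, -6.0, -12.0, 186.0, 40), (316, -10.0, -12.0, 185.0, 40), (324, -11.0, -12.0, 180.0, 45), (332, -11.0, -11.0, 173.0, 52), (340, -11.0, -11.0, 166.0, 59), (348, -10.0, -10.0, 159.0, 66), (356, -11.0, -10.0, 154.0, 71), (364, -12.0, -10.0, 152.0, 74), (372, -16.0, -10.0, 152.0, 74), (380, -20.0, -10.0, 151.0, 74), (388, -24.0, -10.0, 151.0, 74), (396, -28.0, -10.0, 151.0, 74), (404, -31.0, -10.0, 151.0, 74)]
305 [(300, -1.0, -5.0, 185.0, 40), (308, -6.0, -5.0, 186.0, 39), (316, -9.0, -5.0, 184.0, 41), (324, -11.0, -5.0, 179.0, 46), (332, -10.0, -4.0, 171.0, 54), (340, -11.0, -4.0, 167.0, 59), (348, -11.0, -
[... 788 characters left out ...]
88.0, 38), (335, -36.0, 10.0, 187.0, 38), (340, -48.0, 14.0, 203.0, 22)]
380 [(212, 17.0, -25.0, 105.0, 120), (215, 16.0, -25.0, 106.0, 119), (218, 17.0, -24.0, 105.0, 120), (221, 76.0, 1.0, 31.0, 195), (224, 17.0, -22.0, 105.0, 120), (227, 17.0, -22.0, 105.0, 120), (230, 17.0, -21.0, 105.0, 120), (280, -19.0, -14.0, 151.0, 75), (285, -20.0, -12.0, 151.0, 74), (290, -20.0, -10.0, 151.0, 74), (295, -20.0, -8.0, 151.0, 74), (300, -20.0, -6.0, 152.0, 74), (305, -20.0, -4.0, 152.0, 74), (310, -20.0, -2.0, 151.0, 75), (315, -21.0, 0.0, 153.0, 72), (320, -42.0, 3.0, 179.0, 46), (325, -43.0, 5.0, 180.0, 46), (330, -49.0, 8.0, 188.0, 37), (335, -50.0, 11.0, 189.0, 37), (340, -62.0, 14.0, 203.0, 22)]
```

The box front is at tool x = −11, flush on the finger's face. It sits square, its top is at z = 74 so it is flat on the bed, and its centre is on the lane's centre line about 44 mm past the gate. I read a force of about 1.3–1.8 N along the lane. Handing in.

Run:
```python
from bench import arm
st=arm.read_state();print(st["clock"],st["contact_force"])
print(arm.job_done())
```

```text
4.825 [ 0.16072065 -2.7633604   2.41629163]
the job is handed in; nothing more can be done
None
```

I pressed the key with one fingertip while the other waited about 85 mm past the gate. The white gift box popped out and stopped against that finger. I handed the job in at 4.8 s with the arm still holding it there, and no verdict was reported.

**Last checks (wrist camera, then force reading):**
- **Position:** the box's front is flush with the finger's face, so its centre is about 44 mm past the gate. It is within about 1 mm of the lane's centre line.
- **Flatness:** its top is at z = 74 mm, so it lies flat on the bed.
- **Forces:** about 1.3–2.8 N along the lane, from readings that are noisy by about 1 N. The pusher's own contact was not visible; I infer it from this force.
- **Bystanders:** they looked undisturbed in the pictures I took. I did not check them again at the end.

**Disagreements:**
- The scene camera put things about 9 mm off in x compared with the top and wrist cameras, so I ignored it.
- The first close wrist reading was taken while the arm was still settling. It was 1–2 mm off, and I checked the alignment again before pressing.

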